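Plug the conflict monitor card into the test stand

TASK

Take the olive-drab conflict monitor card out of the card rack and press its contact edge fully home along its whole length in the sprung edge clip of the leaning test stand, component side facing away from the stand's back rest, then let go of it. Leave the navy card in the rack, and leave the loose parts on the bench where they are.

Things in the scene. Friction and masses are not known exactly. Their poses are not given: they have to be found in the camera images.
- monitor_card: Plug-in card with an olive-drab board, standing edge-down in one of the rack's two slots. Board 140 wide (y) x 110 high (z) x 4 mm thick (x). Origin in the middle of the lower contact edge, z up the board to the handle, x out of the component side, y along the edge. Components stand up to 18 mm off the +x face, above z 35 mm; the other face is bare. 0.2 to 0.45 kg.
- card_panel (a point): Middle of the outer face of the olive card's aluminium front panel, card z 113 mm; the panel lies across the board's top edge: 140 (y) x 28 mm (card x -8 to +20 mm), 3 mm thick. Axes as the card's.
- card_grip (a point): On the olive card's black pull handle, 133 mm from the contact edge. The handle is a solid tab 60 (y) x 10 (x) x 34 mm high, centred over the board (x 0, y 0), from card z 113 (on the panel) to 147 mm, with free space on both sides. Axes as the card's.
- edge_left (a point): End of the olive card's contact edge, card y +70 mm.
- edge_right (a point): Other end of the olive card's contact edge, card y -70 mm.
- clip: Sprung edge clip on the stand, 170 mm long (y), fixed. Origin in the middle of the floor on which the seated contact edge rests, 58 mm above the bench. z points straight out of the mouth and leans 32 degrees from vertical, towards the robot's side; the card goes in along -z. x is square to the card, up and away from the back rest: seated rightly, the card's axes equal the clip's.
- clip_mouth (a point): Middle of the clip's mouth, 26 mm above its floor along z. Two steel lips the length of the clip slide apart on springs, up to 6 mm each: gap 1 mm at rest over z 3 to 14 mm, flared to 12 mm at the mouth. Pushing the 4 mm board in takes about 7 to 15 N, most at z 15 mm, more than its weight; the lips then hold it. Grey end cheeks (up to z 24 mm) leave 5 mm beside each end of the card.
- back_rest (a point): Middle of the face of the stand's back rest, a black rubber-faced bar along y at clip x -3.5 mm, z 64 to 78 mm, on side arms at y +-86 mm. The bare face of the seated card leans on it once let go.
- stand: Test stand's grey base plate, 200 (x) x 190 (y) x 10 mm, fixed to the bench; origin under its centre. The clip's origin is at x +35, z +58 mm; the clip leans towards the stand's -x. Nothing stands above the clip.
- rack: Fixed card rack, base 150 (x) x 168 (y) x 10 mm; origin under its centre. Two upright slots along y at x +-42.5 mm, each 7 mm wide between white end guides that reach 40 mm above the bench, with steel side walls (inner faces y +-74 mm) up to 55 mm. Cards stand on the base, 10 mm above the bench, and lift straight out.
- flasher_card: The other card in the rack: same shape and size, navy board and white handle. Stays there.
- fuse_holder: Blue ceramic fuse holder 80 x 34 x 30 mm, lying loose on the bench; origin under its centre.
- bus_bar_1: Flat copper bus bar 25 x 160 (y) x 6 mm, loose on the bench; origin under its centre.
- bus_bar_2: Second bus bar, the same.
- gasket: Black rubber gasket ring, 90 mm outside, 72 mm inside, 10 mm high, loose on the bench; origin under its centre.
Not all that is in view belongs to the job. Leave any orange, pink or yellow look-alike of the monitor_card alone.

How it is judged:
At the end, for the whole second after the job is handed in: Card released and at rest in the clip: both ends of its edge within 3 mm of the floor and of the clip's middle plane, centred within 8 mm, in line within 0.12 rad, component side away from the back rest; navy card, fuse holder, bus bars and gasket within 20 mm of their starts (z of each of edge_left, edge_right in the frame of clip below 0.003 m and x of edge_left in the frame of clip between -0.003 and 0.003 m and x of edge_right in the frame of clip between -0.003 and 0.003 m and z of monitor_card in the frame of clip above -0.003 m and y of monitor_card in the frame of clip between -0.008 and 0.008 m and angle between the z axis of monitor_card and the z axis of clip, either way round below 0.12 rad and angle between monitor_card's own x axis and vertical below 1.3 rad and linear speed of monitor_card below 0.01 m/s and distance of each of flasher_card, fuse_holder, bus_bar_1, bus_bar_2, gasket from where it was at the start of the episode below 0.02 m); the robot touches nothing.
It also fails if it takes over 45 s, if anything falls off the work surface, if the arm or the gripper's body presses on something with over 40 N, if the wrist force passes 120 N, or if a joint passes its speed limit or range.

ROBOT

A 6-joint arm with a two-finger parallel gripper is mounted at the origin on the work surface. World frame = base frame: x ahead of the robot, y to its left, z up, the work surface at z = 0. Lengths are in m, angles in rad, forces in N, time in s.
With the tool pointing down it reaches from about 0.35 to 0.875 m from the base axis. Payload 4.2 kg.
Tool frame: the origin (TCP) lies midway between the tips of the shut fingers; the grasp point (between the pads) lies 19 mm behind it (manip.grip_point_offset is the z of the grasp point in the tool frame, in m); z points along the fingers, y is the direction in which the jaws open and shut (so a half turn about z gives the same grasp; the last joint's range is limited). The gripper opens to 85 mm and grips with 20 to 120 N. Pads are 22 mm wide; open, the fingers measure 114 mm over their backs; the gripper's body (76 mm by 85 mm) begins 54 mm behind the grasp point. The pads swing forward as they close: fully open they stand 13 mm farther back than shut.
Start: joints at [1.419, 0.385, 0.008, 0, -1.194, -0.259], TCP at [0.25, 0.573, 0.231] pointing down, gripper open.
Joint ranges: [-3.14, 3.14], [-1.21, 2.06], [-1.07, 1.41], [-3.16, 2.05], [-2.99, -0.16], [-3.1, 3.1]. Speed limits (rad/s): [2.79, 2.79, 3.14, 3.14, 3.14, 3.14].

INTERFACE

Orientations are given as a unit quaternion [x, y, z, w].
In Python, from plant import manip gives the robot as it stands. The module is installed in compiled form; this text tells all that it offers. Calls block until the motion is done:
- manip.goto(position, orientation): joint-space move of the TCP to a pose.
- manip.move_l(position, feed=0.15, ori=None, force_limit=None): straight line of the TCP; ori=None keeps the orientation; feed is the mean speed in m/s. With force_limit (N) it stops when the force on the tool has changed by that much, and returns True; else False.
- manip.movej(angles): joint-space move.
- manip.set_gripper(opening, squeeze=None): finger opening in m; squeeze is the grip in N (None keeps the last); returns when the fingers have stopped.
- manip.hold(seconds).
- manip.inverse_kinematics(position, orientation): joint angles nearest the present ones, or None.
- manip.get_obs(): the state.
- manip.grab_frame(name): name is "scene" or "top" or "wrist"; returns the picture (384x512x3 uint8, red, green, blue); there is no depth.
- manip.camera_params(name): a dict with "camera_matrix" (3x3 intrinsics, pixels), "dist_coeffs" ([k1, k2, p1, p2, k3] as OpenCV has them; the pictures are not rectified), "eye" and "orientation" of the camera in the world. Camera axes: x right, y down, z forward; pixel columns grow to the right and rows downward; lengths in m; the calibration is good to about 2 mm. A picture is of the moment at which its call begins: read the wrist's pose just before it. camera_params takes no time and is no camera call; for the wrist camera it gives the pose at the moment of the call.
A pose or a line that the arm cannot do raises manip.PlanningError and nothing moves.
- manip.close_job(): hands the job in, once; it reports no verdict.
Trained networks look in the newest picture that a camera, given by its name, has taken for a name from the list of things; names that differ only in an ending like _2 or _b are one class to them, and where a whole thing is asked for, a point or a joint stands for the part that bears it (a point fixed in the world has none). Each returns a list of dicts, best first, with "p" (0 to 1); they miss things now and then, are a little off and sometimes report something else, mostly with a low value. They report only what shows in the picture. A call takes as long as a camera call. They do not tell look-alikes from the thing itself.
- manip.look_for(label, camera): "box" ([left, top, width, height] in pixels, round what is visible of it).
- manip.silhouettes(label, camera): "region" (384x512 bool, what is visible of it) and "box" ([left, top, width, height] in pixels, round what is visible of it).
- manip.landmark_of(label, camera): "pixel" ([column, row] in pixels: a listed point, or the origin of a listed thing).
The state is a dict: "time_s": time; "q": joint angles; "joint_vel": joint speeds; "tau": joint torques, N m; "eef_pos": TCP position; "tcp_rot": TCP orientation; "wrist_force": force on the tool from outside, world axes, zero at the start; "torque": the same for the moment, N m; "gripper_width": finger opening in m.
Only numpy, scipy, OpenCV 4.12 (cv2) and the standard library are available. Lean on these libraries where they do the work, as an engineer would, in place of code of your own. Each camera call takes 0.05 s, during which the arm holds its last target.

## Working session

There is one attempt and no reset: what is moved stays moved. The work goes in short steps, each a Python script; the robot and the scene stay as the last script left them, time stands still between calls to the robot, and variables do not carry over. Pictures are saved under pics/ and viewed, and the job is handed in when it is done.

```bash
mkdir -p pics
cat > h.py <<'E'
from plant import manip
import numpy as np, cv2
from scipy.spatial.transform import Rotation as R
def save(name,img,crop=None,scale=1):
    if crop: l,t,w,h=crop; img=img[t:t+h,l:l+w]
    if scale!=1: img=cv2.resize(img,None,fx=scale,fy=scale,interpolation=cv2.INTER_CUBIC)
    cv2.imwrite('pics/'+name,img[:,:,::-1])
def cam(name):
    p=manip.camera_params(name); return dict(K=np.array(p['camera_matrix']),d=np.array(p['dist_coeffs']),e=np.array(p['eye']),o=p['orientation'])
def rot(o):
    o=np.array(o,float); return o if o.shape==(3,3) else R.from_quat(o).as_matrix()
def ray(c,px):
    u=cv2.undistortPoints(np.array([[px]],float),c['K'],c['d'])[0,0]
    v=rot(c['o'])@np.array([u[0],u[1],1]); return c['e'],v/np.linalg.norm(v)
def tri(rs):
    A=np.zeros((3,3));b=np.zeros(3)
    for e,v in rs:
        M=np.eye(3)-np.outer(v,v);A+=M;b+=M@e
    p=np.linalg.solve(A,b); return p,[np.linalg.norm((np.eye(3)-np.outer(v,v))@(p-e)) for e,v in rs]
def atz(c,px,z):
    e,v=ray(c,px); return e+v*(z-e[2])/v[2]
def proj(c,P):
    Rw=rot(c['o']).T; r=cv2.Rodrigues(Rw)[0]
    return cv2.projectPoints(np.array(P,float).reshape(-1,3),r,-Rw@c['e'],c['K'],c['d'])[0][:,0]
E
python3 - <<'E'
from h import *
for n in ['scene','top','wrist']:
    save(n+'0.png',manip.grab_frame(n))
    print(n,manip.camera_params(n))
names=['monitor_card','card_panel','card_grip','edge_left','edge_right','clip','clip_mouth','back_rest','stand','rack']
for n in names:
  for c in ['scene','top']:
    print(n,c,[(np.round(d['pixel'],1).tolist(),round(d['p'],2)) for d in manip.landmark_of(n,c)])
o=manip.get_obs();print(o['time_s'],o['eef_pos'],o['tcp_rot'],manip.grip_point_offset)
E
```

```text
scene {'camera_matrix': array([[464.36844944,   0.        , 256.02223117],
       [  0.        , 464.36844944, 193.24308765],
       [  0.        ,   0.        ,   1.        ]]), 'dist_coeffs': array([-0.15177803,  0.        ,  0.        ,  0.        ,  0.        ]), 'eye': array([ 1.31469362, -0.53416466,  0.72336138]), 'orientation': array([ 0.77129371,  0.42669673, -0.23094653, -0.41194612])}
top {'camera_matrix': array([[442.67141709,   0.        , 252.91356811],
       [  0.        , 442.67141709, 195.5072212 ],
       [  0.        ,   0.        ,   1.        ]]), 'dist_coeffs': array([-0.05281508,  0.        ,  0.        ,  0.        ,  0.        ]), 'eye': array([ 0.3907978 , -0.02415443,  1.0741301 ]), 'orientation': array([-0.69661409,  0.71368233, -0.05827781,  0.04460988])}
wrist {'camera_matrix': array([[318.06431187,   0.        , 253.8865614 ],
       [  0.        , 318.06431187, 192.7954803 ],
       [  0.        ,   0.        ,   1.        ]]), 'dist_coeffs': array([-0.04367945,  0.        ,  0.        ,  0.        ,  0.        ]), 'eye': array([0.31757459, 0.54406289
[... 1119 characters left out ...]
.75)]
edge_right top [([342.8, 174.7], 0.77), ([396.8, 245.0], 0.77), ([333.0, 135.3], 0.65), ([361.1, 300.0], 0.62)]
clip scene [([339.4, 182.2], 0.71)]
clip top [([144.9, 194.1], 0.84)]
clip_mouth scene [([336.8, 173.4], 0.83)]
clip_mouth top [([140.8, 198.0], 0.61)]
back_rest scene [([333.5, 157.3], 0.65), ([191.8, 272.5], 0.47)]
back_rest top [([137.7, 207.8], 0.56)]
stand scene [([327.4, 192.7], 0.9), ([212.6, 257.1], 0.59), ([219.5, 220.0], 0.46)]
stand top [([145.4, 210.5], 0.72)]
rack scene [([215.0, 254.8], 0.86)]
rack top [([311.3, 184.3], 0.81), ([323.0, 155.5], 0.58)]
1.15 [0.2495431  0.57298704 0.23131986] [ 9.78982086e-01 -2.03946254e-01 -1.27143279e-05  9.71257266e-07] -0.0187
```

View pics/scene0.png

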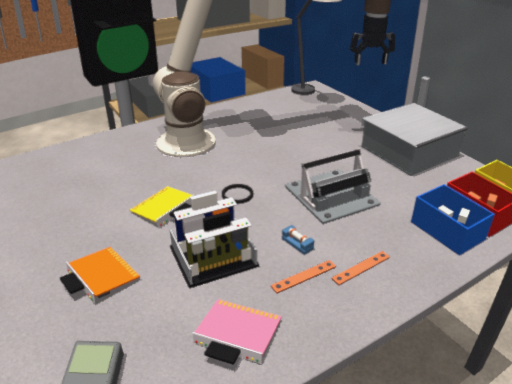

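View pics/top0.png

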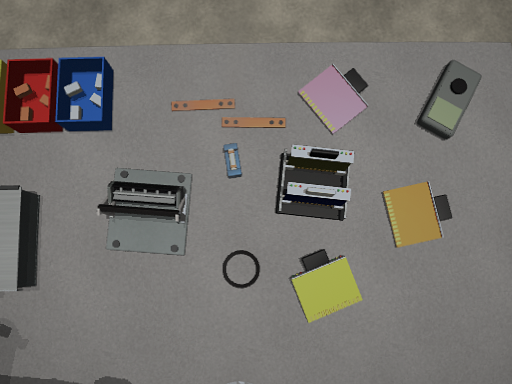

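View pics/wrist0.png

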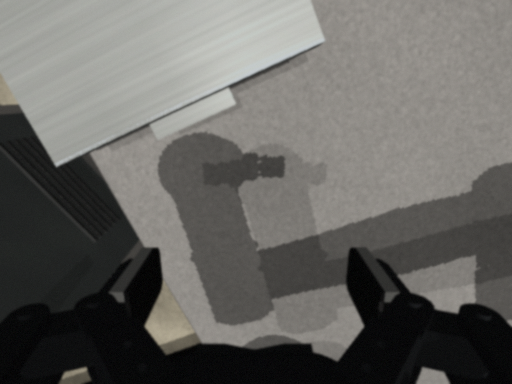

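The rack holds two cards. In the top picture the handle at (322,154) is black and the one at (318,190) is white. The loose look-alikes are yellow (326,289), orange (413,214) and pink (334,98). I'll confirm with enlarged crops.

Run:
```python
from h import *
a=manip.grab_frame('scene'); b=manip.grab_frame('top')
A=cv2.resize(a[180:290,155:275],(480,440),interpolation=cv2.INTER_CUBIC)
B=cv2.resize(b[135:230,265:365],(463,440),interpolation=cv2.INTER_CUBIC)
im=np.hstack([A,B]); save('rack.png',cv2.resize(im,(790,368)))
A=cv2.resize(a[140:220,280:385],(525,400),interpolation=cv2.INTER_CUBIC)
B=cv2.resize(b[160:260,90:200],(440,400),interpolation=cv2.INTER_CUBIC)
im=np.hstack([A,B]); save('stand.png',cv2.resize(im,(795,330)))
ct,cs=cam('top'),cam('scene')
for n,s,t in [('panel',(217,226.9),(323.5,154.7)),('grip',(215.7,219.9),(325,155.3)),('clip',(339.4,182.2),(144.9,194.1)),('mouth',(336.8,173.4),(140.8,198)),('rest',(333.5,157.3),(137.7,207.8)),('stand',(327.4,192.7),(145.4,210.5)),('rack',(215,254.8),(311.3,184.3)),('edge_l?',(248.6,257),(287.9,168.7)),('edge_r?',(191.5,271.2),(342.8,174.7))]:
    print(n,*[np.round(x,4) for x in tri([ray(cs,s),ray(ct,t)])])
```

```text
panel [ 0.6172 -0.2005  0.128 ] [0.0015 0.0015]
grip [ 0.6124 -0.2005  0.1432] [0.0019 0.0019]
clip [0.5474 0.2028 0.0651] [0.0002 0.0002]
mouth [0.5342 0.2054 0.0854] [0.0025 0.0025]
rest [0.5096 0.2063 0.1217] [0.0008 0.0008]
stand [0.5113 0.2064 0.0119] [0.008 0.008]
rack [ 0.5716 -0.1887  0.0113] [0.0017 0.0017]
edge_l? [ 0.6146 -0.1291  0.0086] [0.0063 0.0063]
edge_r? [ 0.5946 -0.2635  0.0151] [0.0052 0.0052]
```

View pics/rack.png

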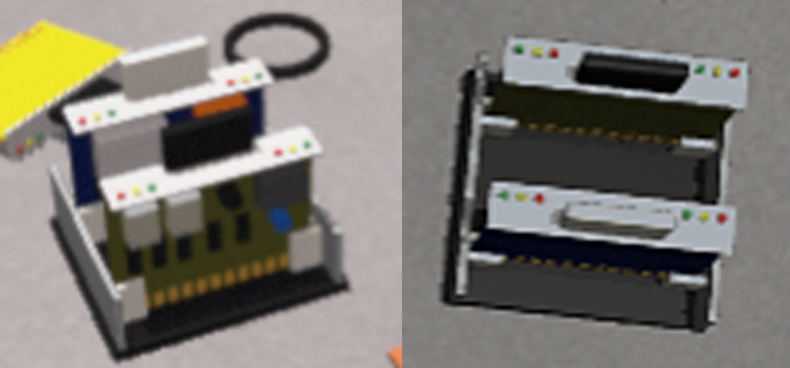

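View pics/stand.png

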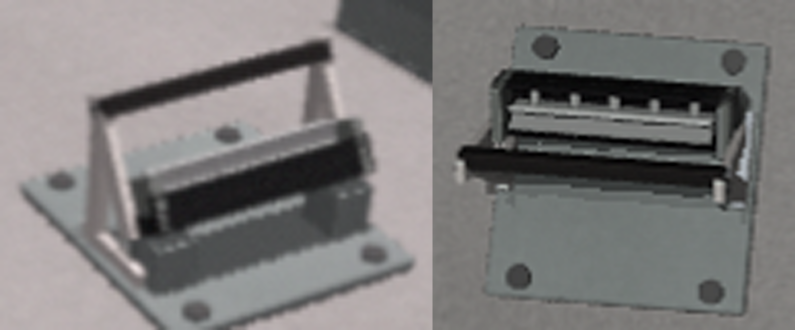

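Olive card confirmed: it is the outer rack card with the black handle, LED panel at top picture (323,155). Its components face the scene camera (+x). The stand's back rest is on the robot side of the clip, so no turn of the card is needed. Next, close wrist views.

```bash
cat >> h.py <<'E'
def tool(xdir, zdir):
    z=np.array(zdir,float);z/=np.linalg.norm(z);x=np.array(xdir,float);x-=z*(x@z);x/=np.linalg.norm(x)
    return R.from_matrix(np.column_stack([x,np.cross(z,x),z])).as_quat()
E
python3 - <<'E'
from h import *
for xd in ([0,1,0],[0,-1,0]):
  for z in ([0,0,-1],[np.sin(.5585),0,-np.cos(.5585)]):
    for p in ([.6,-.2,.35],[.6,-.25,.16],[.53,.2,.3],[.46,.2,.18]):
      q=manip.inverse_kinematics(p,tool(xd,z)); print(xd,np.round(z,2),p,None if q is None else np.round(q,2))
c=manip.camera_params('wrist');o=manip.get_obs()
T=rot(o['tcp_rot']);print(T.T@(np.array(c['eye'])-o['eef_pos']), T.T@rot(c['orientation']))
E
```

```text
[0, 1, 0] [ 0  0 -1] [0.6, -0.2, 0.35] [-0.07  0.35  0.24  0.   -1.47 -3.08]
[0, 1, 0] [ 0  0 -1] [0.6, -0.25, 0.16] [-0.15  0.48 -0.02  0.   -1.07 -3.  ]
[0, 1, 0] [ 0  0 -1] [0.53, 0.2, 0.3] [ 0.65  0.24 -0.02  0.   -1.3   2.49]
[0, 1, 0] [ 0  0 -1] [0.46, 0.2, 0.18] [ 0.73  0.22 -0.37  0.   -0.98  2.41]
[0, 1, 0] [ 0.53  0.   -0.85] [0.6, -0.2, 0.35] [-0.09  0.1  -0.17 -0.07 -0.75 -3.01]
[0, 1, 0] [ 0.53  0.   -0.85] [0.6, -0.25, 0.16] [-0.21  0.31 -0.33 -0.28 -0.4  -2.7 ]
[0, 1, 0] [ 0.53  0.   -0.85] [0.53, 0.2, 0.3] [ 0.79  0.01 -0.64  0.69 -0.63  1.84]
[0, 1, 0] [ 0.53  0.   -0.85] [0.46, 0.2, 0.18] [ 0.63  0.03 -1.03  1.46 -0.32  1.13]
[0, -1, 0] [ 0  0 -1] [0.6, -0.2, 0.35] [-0.07  0.35  0.24  0.   -1.47  0.07]
[0, -1, 0] [ 0  0 -1] [0.6, -0.25, 0.16] [-0.15  0.48 -0.02  0.   -1.07  0.15]
[0, -1, 0] [ 0  0 -1] [0.53, 0.2, 0.3] [ 0.65  0.24 -0.02  0.   -1.3  -0.65]
[0, -1, 0] [ 0  0 -1] [0.46, 0.2, 0.18] [ 0.73  0.22 -0.37  0.   -0.98 -0.73]
[0, -1, 0] [ 0.53  0.   -0.85] [0.6, -0.2, 0.35] [-0.09  0.1  -0.17 -0.07 -0.75  0.13]
[0, -1, 0] [ 0.53  0.   -0.85] [0.6, -0.25, 0.16] [-0.21  0.31 -0.33 -0.28 -0.4   0.44]
[0, -1, 0] [ 0.53  0.   -0.85] [0.53, 0.2, 0.3] [ 0.79  0.01 -0.64  0.69 -0.63 -1.3 ]
[0, -1, 0] [ 0.53  0.   -0.85] [0.46, 0.2, 0.18] [ 0.63  0.03 -1.03  1.46 -0.32 -2.01]
[ 0.07389649 -0.00083696 -0.14409917] [[ 7.00881606e-04 -9.57015039e-01 -2.90037454e-01]
 [ 9.99999674e-01  7.87262282e-04 -1.81150625e-04]
 [ 4.01699420e-04 -2.90037232e-01  9.57015278e-01]]
```

```bash
cat > snap.py <<'E'
from h import *
import sys,json
def snap(name,p):
    manip.goto(p,tool([0,-1,0],[0,0,-1])); manip.hold(.15)
    c=cam('wrist'); im=manip.grab_frame('wrist'); save(name+'.png',im,scale=1.5)
    json.dump({'K':c['K'].tolist(),'d':c['d'].tolist(),'e':c['e'].tolist(),'o':np.array(c['o']).tolist()},open(name+'.json','w'))
    return c
def lm(names):
    for n in names: print(n,[(np.round(d['pixel'],1).tolist(),round(d['p'],2)) for d in manip.landmark_of(n,'wrist')])
E
python3 - <<'E'
from snap import *
N1=['clip','clip_mouth','back_rest','stand']
snap('s1',[.50,.14,.36]);lm(N1)
snap('s2',[.56,.20,.36]);lm(N1)
N2=['card_panel','card_grip','edge_left','edge_right']
snap('r1',[.56,-.25,.38]);lm(N2)
snap('r2',[.64,-.20,.38]);lm(N2)
print(manip.get_obs()['time_s'])
E
```

```text
clip [([219.7, 195.5], 0.89)]
clip_mouth [([229.2, 197.3], 0.68)]
back_rest [([246.0, 210.9], 0.95)]
stand [([246.0, 185.8], 0.74), ([73.3, 102.6], 0.54)]
clip [([260.2, 154.5], 0.82), ([294.4, 164.6], 0.46)]
clip_mouth [([273.8, 159.7], 0.9)]
back_rest [([295.7, 161.0], 0.93), ([259.8, 155.1], 0.7)]
stand [([282.7, 149.6], 0.75)]
card_panel [([368.2, 179.9], 0.91), ([88.0, 116.5], 0.66), ([216.4, 193.9], 0.65)]
card_grip [([360.7, 182.6], 0.74), ([210.1, 198.5], 0.69), ([159.5, 252.3], 0.46), ([216.6, 277.8], 0.34)]
edge_left [([108.2, 194.9], 0.91), ([443.2, 193.9], 0.77), ([265.4, 68.5], 0.67), ([220.6, 214.2], 0.63)]
edge_right [([172.3, 141.3], 0.96), ([422.0, 113.6], 0.91), ([352.3, 50.3], 0.9), ([231.2, 132.4], 0.8)]
card_panel [([278.9, 158.9], 0.85), ([134.3, 81.2], 0.85), ([421.9, 153.1], 0.81)]
card_grip [([411.2, 152.6], 0.88), ([274.0, 158.6], 0.58)]
edge_left [([317.3, 32.9], 0.8), ([152.6, 169.5], 0.64), ([493.0, 162.9], 0.58)]
edge_right [([218.6, 114.0], 0.64), ([474.9, 83.1], 0.58)]
7.275
```

View pics/s1.png

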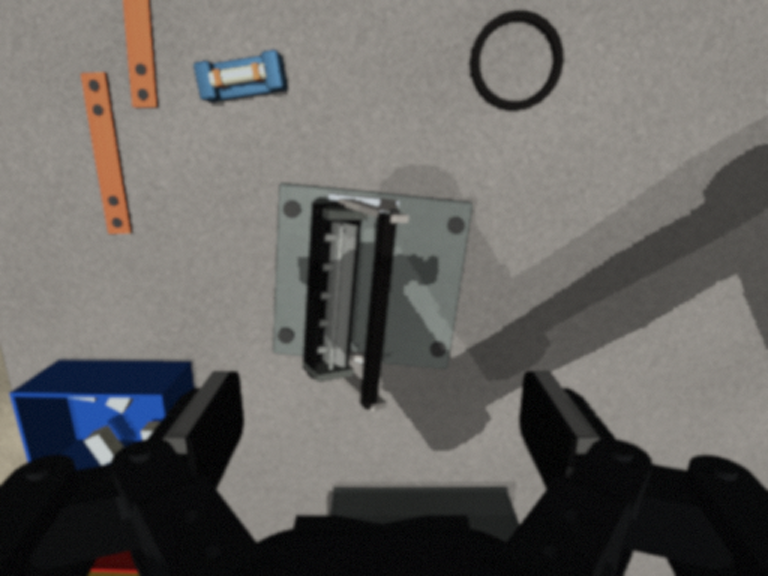

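View pics/s2.png

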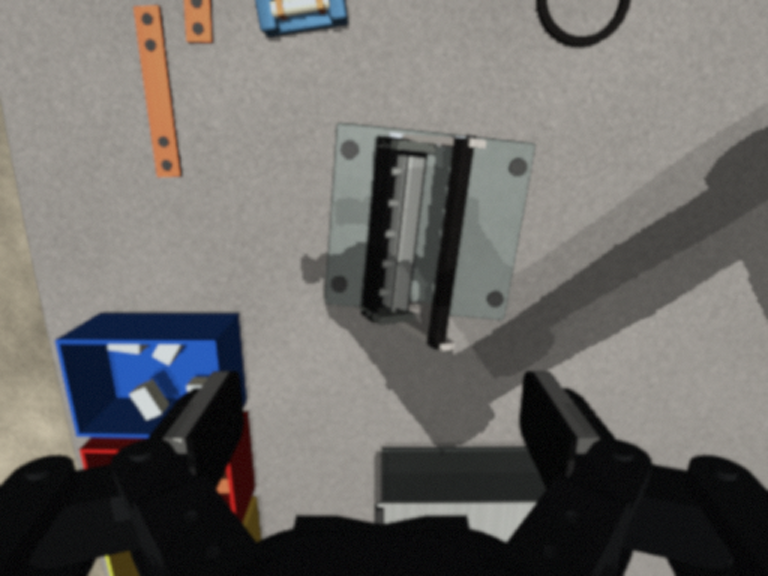

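View pics/r1.png

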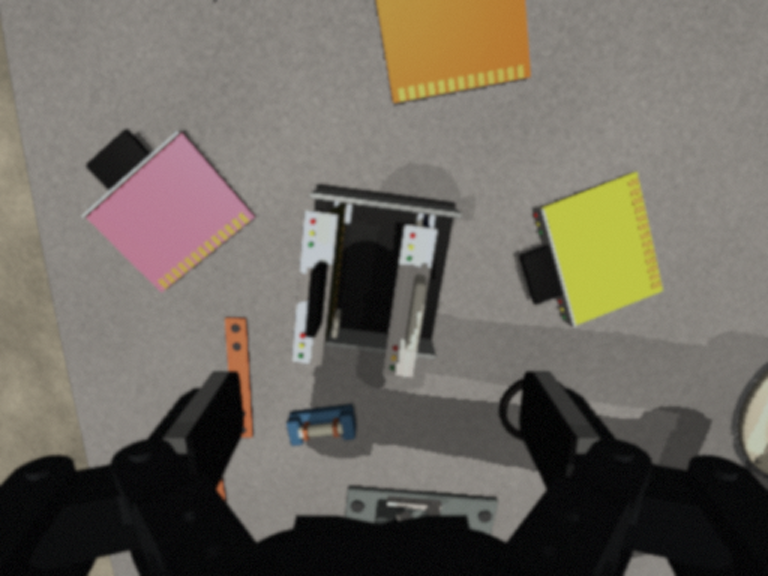

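View pics/r2.png

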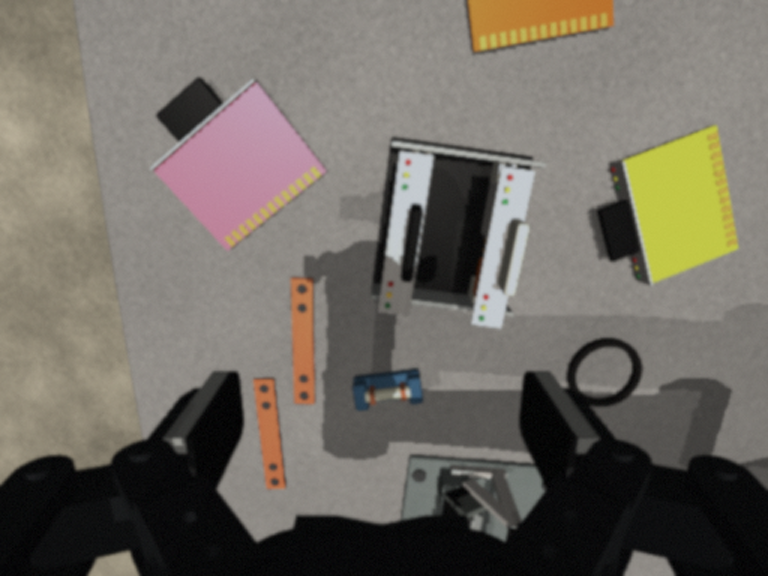

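s1 and s2 show the plate corners; r1 and r2 show both panels, with the olive one on the left and its black handle at r1 (317,298). I'll fit poses to these corners.

```bash
cat > fit.py <<'E'
from h import *
import json
from scipy.optimize import least_squares
def ld(n):
    c=json.load(open(n+'.json'));return {k:np.array(v) for k,v in c.items()}
def Rz(a): return R.from_euler('z',a).as_matrix()
def fit(obs,x0,freez=True):
    # obs: list of (cam, local pt, pixel)
    def f(x):
        return np.concatenate([(proj(c,Rz(x[3])@np.array(p)+x[:3])[0]-np.array(px)) for c,p,px in obs])
    r=least_squares(f,x0,loss='soft_l1'); return r.x,f(r.x).reshape(-1,2)
E
python3 - <<'E'
from fit import *
s1,s2,r1,r2=map(ld,['s1','s2','r1','r2'])
o=[]
P=[(.1,-.095,.01),(-.1,-.095,.01),(-.1,.095,.01),(.1,.095,.01)]
for c,px in [(s1,[(281,184),(472,202),(449,369),(274,352)]),(s2,[(338,124),(535,145),(506,320),(327,305)])]:
    o+=[(c,p,np.array(q)/1.5-0.17) for p,q in zip(P,px)]
x,res=fit(o,[.51,.2,0,0]);print('stand',np.round(x,4));print(np.round(res,1).tolist())
xs=x
o=[]
P=[(.02,-.07,.113),(-.008,-.07,.113),(-.008,.07,.113),(.02,.07,.113)]
for c,px in [(r1,[(306,211),(337,213),(311,363),(293,361)]),(r2,[(400,151),(434,153),(407,314),(379,311)])]:
    o+=[(c,p,np.array(q)/1.5-0.17) for p,q in zip(P,px)]
x,res=fit(o,[.61,-.2,.01,0]);print('card',np.round(x,4));print(np.round(res,1).tolist())
for n,a,b in [('clip',(219.7,195.5),(260.2,154.5)),('mouth',(229.2,197.3),(273.8,159.7)),('rest',(246,210.9),(295.7,161))]:
    print(n,*[np.round(v,4) for v in tri([ray(s1,a),ray(s2,b)])])
for n,a,b in [('panel',(216.4,193.9),(278.9,158.9)),('grip',(210.1,198.5),(274,158.6))]:
    print(n,*[np.round(v,4) for v in tri([ray(r1,a),ray(r2,b)])])
# predicted from fits
def pr(nm,loc,img,out,pose):
    im=cv2.imread('pics/'+img+'.png'); c=ld(img)
    for l in loc:
        u=(proj(c,Rz(pose[3])@np.array(l)+pose[:3])[0]+.17)*1.5
        cv2.circle(im,tuple(int(v) for v in u),3,(0,255,0),1)
    return im
t=np.radians(32);zc=np.array([-np.sin(t),0,np.cos(t)]);xc=np.array([np.cos(t),0,np.sin(t)]);oc=np.array([.035,0,.058])
L=[(.1,-.095,.01),(-.1,-.095,.01),(-.1,.095,.01),(.1,.095,.01)]
for y in (-.085,0,.085):
    L+=[oc+np.array([0,y,0]),oc+.026*zc+np.array([0,y,0])]
for y in (-.086,0,.086): L+=[oc-.0035*xc+.071*zc+np.array([0,y,0])]
A=pr('',L,'s1','',xs)[160:420,220:520];B=pr('',L,'s2','',xs)[110:370,290:570]
im=np.hstack([A,B]);cv2.imwrite('pics/ov_s.png',cv2.resize(im,(795,356)))
L=[(.02,-.07,.113),(-.008,-.07,.113),(-.008,.07,.113),(.02,.07,.113)]+[(a,b,.147) for a in(-.005,.005) for b in(-.03,.03)]
A=pr('',L,'r1','',x)[180:380,270:470];B=pr('',L,'r2','',x)[130:330,350:550]
cv2.imwrite('pics/ov_r.png',cv2.resize(np.hstack([A,B]),(800,400)))
R0=Rz(xs[3]);print('clip from fit',xs[:3]+R0@oc,'mouth',xs[:3]+R0@(oc+.026*zc),'rest',xs[:3]+R0@(oc-.0035*xc+.071*zc))
E
```

```text
stand [ 0.5124  0.2098 -0.0055 -0.0919]
[[-0.2, 0.2], [0.9, 0.4], [-0.2, -0.5], [0.7, 0.9], [-0.1, 0.2], [0.3, -0.6], [-0.9, -0.1], [-0.5, -0.5]]
card [ 0.6141 -0.1981  0.0078 -0.1318]
[[-0.6, -1.1], [0.8, 0.5], [7.3, 0.4], [-0.7, -0.7], [-0.2, -0.6], [-0.3, 1.2], [0.9, 0.4], [-1.0, -0.2]]
clip [0.5505 0.2054 0.0602] [0.001 0.001]
mouth [0.5339 0.2091 0.0659] [0.0025 0.0025]
rest [0.5105 0.1989 0.1421] [0.0015 0.0015]
panel [ 0.6089 -0.1993  0.128 ] [0.0012 0.0012]
grip [ 0.6153 -0.2019  0.1495] [0.001 0.001]
clip from fit [0.54727038 0.20662041 0.05251057] mouth [0.53355065 0.20788516 0.07455982] rest [0.50684932 0.2103466  0.11086727]
```

View pics/ov_s.png

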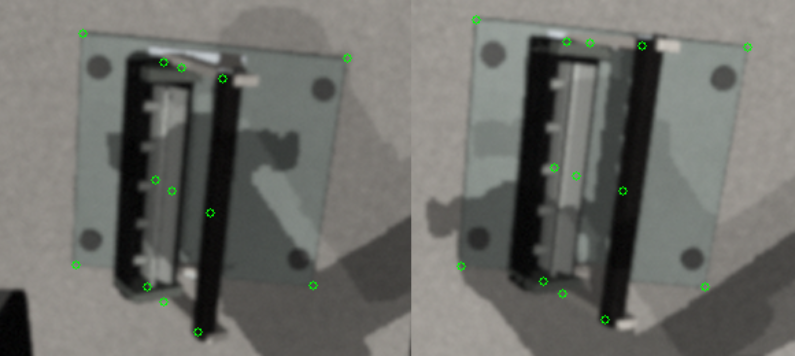

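View pics/ov_r.png

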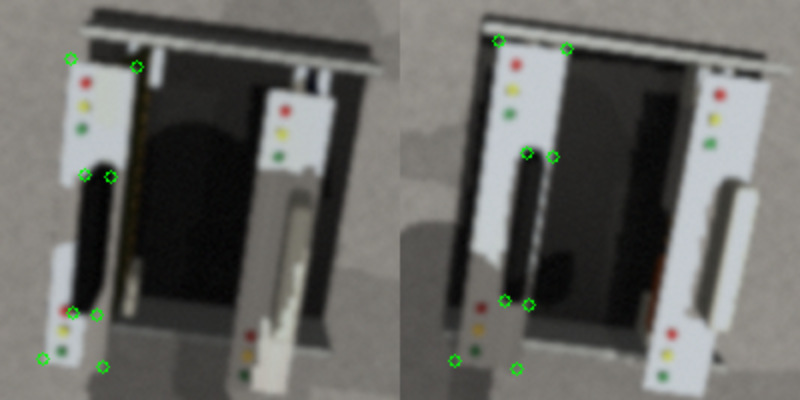

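```bash
cat > fit2.py <<'E'
from fit import *
def fitz(obs,x0,z):
    def f(x):
        return np.concatenate([(proj(c,Rz(x[2])@np.array(p)+[x[0],x[1],z])[0]-np.array(px)) for c,p,px in obs])
    r=least_squares(f,x0,loss='soft_l1'); return r.x,f(r.x).reshape(-1,2)
E
python3 - <<'E'
from fit2 import *
s1,s2,r1,r2=map(ld,['s1','s2','r1','r2'])
P=[(.1,-.095,.01),(-.1,-.095,.01),(-.1,.095,.01),(.1,.095,.01)]
S=[]
for c,px in [(s1,[(281,184),(472,202),(449,369),(274,352)]),(s2,[(338,124),(535,145),(506,320),(327,305)])]:
    o=[(c,p,np.array(q)/1.5-0.17) for p,q in zip(P,px)];S+=o
    print('stand1',fitz(o,[.51,.2,0],0)[0])
for z in(0,-.003):
    xs,res=fitz(S,[.51,.2,0],z);print('stand',z,xs,np.round(res,1).tolist())
P=[(.02,-.07,.113),(-.008,-.07,.113),(-.008,.07,.113),(.02,.07,.113)]
C=[]
for c,px in [(r1,[(306,211),(338.5,213.5),(323.5,363),(292,361)]),(r2,[(399.5,151.5),(434,155),(409,314),(378.5,310)])]:
    o=[(c,p,np.array(q)/1.5-0.17) for p,q in zip(P,px)];C+=o
    print('card1',fitz(o,[.61,-.2,0],.01)[0])
x,res=fitz(C,[.61,-.2,0],.01);print('card',x,np.round(res,1).tolist())
print('free z',fit(C,[.61,-.2,.01,-.1])[0])
# big crops of the clip for mouth/bar ends
for n in('s1','s2'):
    im=cv2.imread('pics/'+n+'.png');cr=im[180:420,250:500] if n=='s1' else im[115:355,310:560]
    cv2.imwrite(f'pics/big_{n}.png',cv2.resize(cr,None,fx=2.4,fy=2.4,interpolation=cv2.INTER_CUBIC))
E
```

```text
stand1 [ 0.5125839   0.20818959 -0.0941397 ]
stand1 [ 0.51228528  0.20953127 -0.09075322]
stand 0 [ 0.5125085   0.20889055 -0.09129618] [[-1.1, -0.1], [1.5, 0.2], [0.3, 0.4], [-0.0, 1.7], [-0.6, -0.6], [1.4, -1.3], [-0.0, 0.5], [-0.9, 0.1]]
stand -0.003 [ 0.51245845  0.20942125 -0.09159733] [[-0.6, 0.1], [1.1, 0.3], [0.0, -0.1], [0.4, 1.3], [-0.3, -0.2], [0.8, -0.9], [-0.5, 0.2], [-0.6, -0.2]]
card1 [ 0.61312621 -0.19834613 -0.12816585]
card1 [ 0.61379079 -0.19838438 -0.12768893]
card [ 0.61348954 -0.19835044 -0.12808887] [[-0.6, -1.0], [-0.1, 0.2], [-0.6, 1.0], [0.2, -0.1], [0.5, -1.1], [0.2, -0.3], [0.3, 0.8], [-0.0, 1.0]]
free z [ 0.61361992 -0.19752716  0.00582364 -0.12781979]
```

View pics/big_s2.png

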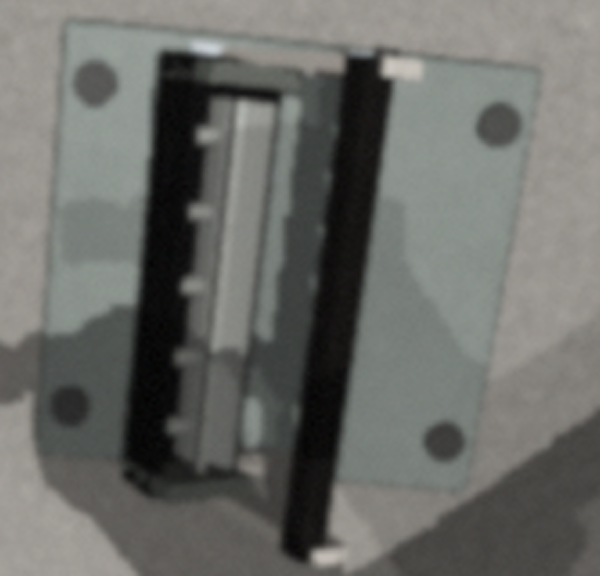

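View pics/big_s1.png

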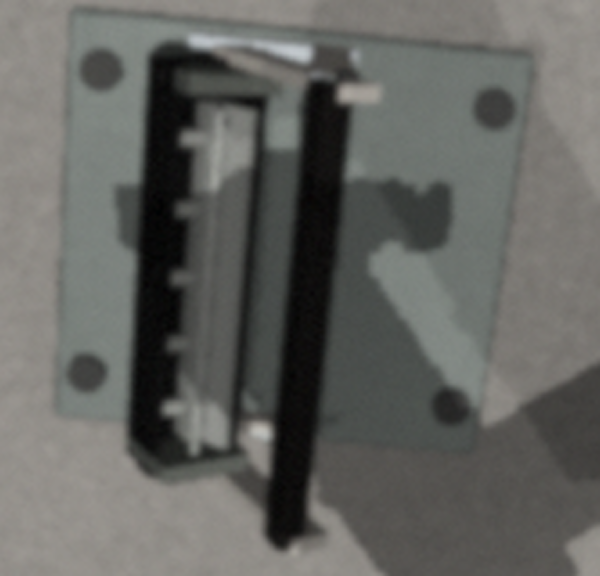

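Run:
```python
from fit2 import *
s1,s2=ld('s1'),ld('s2')
t=np.radians(32);zc=np.array([-np.sin(t),0,np.cos(t)]);oc=np.array([.035,0,.058])
for nm,c,a,b in [('s1',s1,(340.8,223.8),(331.3,369.6)),('s2',s2,(409.2,156.7),(396.3,310.8))]:
  for zz in (.003,.014,.02,.026):
    L=[np.array([.5125,.2089,0])+Rz(-.0913)@(oc+zc*zz+[0,y,0]) for y in(-.085,.085)]
    u=(proj(c,L)+.17)*1.5
    out=[]
    for q in(a,b): out.append(round(float(np.interp(q[1],u[:,1],u[:,0])-q[0]),1))
    print(nm,zz,out,u.round(0).tolist())
```

```text
s1 0.003 [-2.1, -2.5] [[340.0, 206.0], [329.0, 372.0]]
s1 0.014 [3.5, 2.6] [[345.0, 208.0], [333.0, 377.0]]
s1 0.02 [6.7, 5.5] [[349.0, 209.0], [336.0, 379.0]]
s1 0.026 [10.0, 8.5] [[352.0, 210.0], [339.0, 382.0]]
s2 0.003 [-5.1, -7.9] [[406.0, 139.0], [388.0, 318.0]]
s2 0.014 [2.1, -1.4] [[413.0, 140.0], [394.0, 322.0]]
s2 0.02 [6.1, 2.3] [[417.0, 140.0], [397.0, 324.0]]
s2 0.026 [10.2, 6.1] [[421.0, 140.0], [401.0, 326.0]]
```

Fits agree with the networks' points and the text: panel height is 0.119–0.123 and the clip gap line matches to about 2 px. Now the grasp.

```bash
cat >> h.py <<'E'
CARD=np.array([.6135,-.1983,.01]);CYAW=-.128
SYAW=-.088;ST=np.array([.5125,.2089,0])
t32=np.radians(32)
def Rz(a): return R.from_euler('z',a).as_matrix()
Rclip=Rz(SYAW)@np.column_stack([[np.cos(t32),0,np.sin(t32)],[0,1,0],[-np.sin(t32),0,np.cos(t32)]])
Oclip=ST+Rz(SYAW)@np.array([.035,0,.058])
GO=.0187
def tool_for(Rc): # tool orientation for a card orientation
    return tool(-Rc[:,1],-Rc[:,2])
E
python3 - <<'E'
from h import *
Rc=Rz(CYAW); q=tool_for(Rc)
g=CARD+[0,0,.137]; tcp=g-[0,0,GO]
manip.set_gripper(.045)
manip.goto(tcp+[0,0,.10],q)
print('stop',manip.move_l(tcp+[0,0,.0],feed=.12,force_limit=6))
o=manip.get_obs();print(o['eef_pos'],o['wrist_force'],o['time_s'])
save('pre.png',manip.grab_frame('wrist'),scale=1.5)
a=manip.grab_frame('scene');save('pre_s.png',a,(120,120,200,180),4)
E
```

```text
stop False
[ 0.61432742 -0.19844133  0.12943258] [-0.91144058 -0.69418266 -0.06397561] 9.4
```

View pics/pre.png

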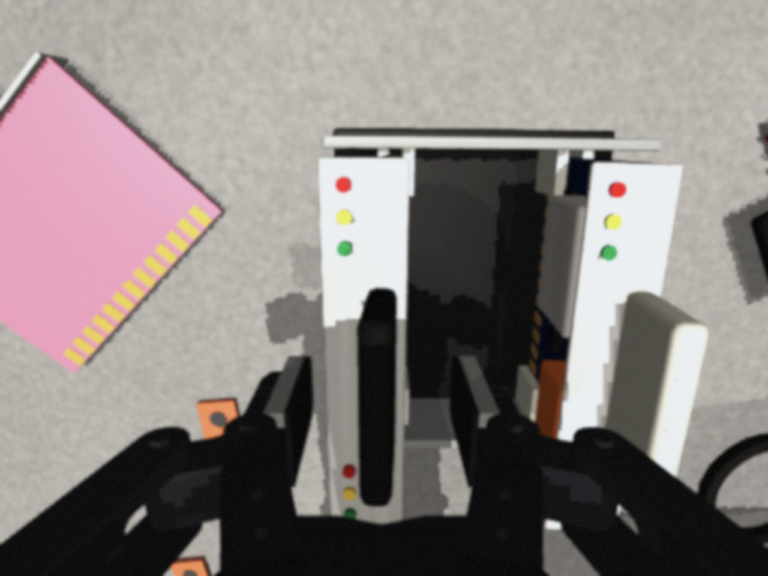

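View pics/pre_s.png

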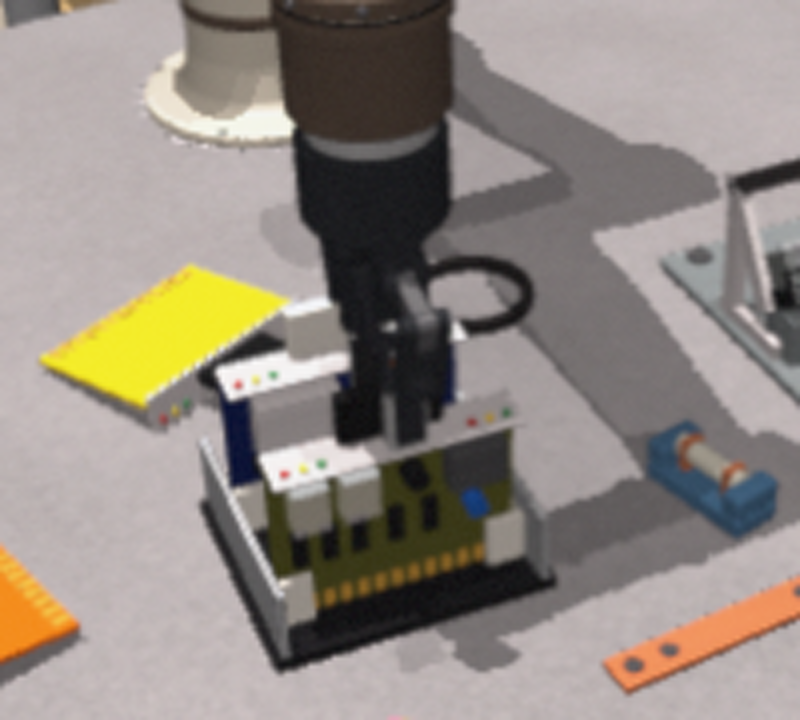

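The jaws straddle the black handle (360–395 px between fingers at 308 and 455), parallel and nearly centred. I'll close and lift.

Run:
```python
from h import *
manip.set_gripper(0.0,90)
o=manip.get_obs();print(o['gripper_width'],o['eef_pos'],np.round(o['wrist_force'],2),np.round(o['torque'],2))
p=np.array(o['eef_pos'])
print(manip.move_l(p+[0,0,.03],feed=.06,force_limit=20))
o=manip.get_obs();print(o['gripper_width'],np.round(o['wrist_force'],2),np.round(o['torque'],2))
manip.move_l(p+[0,0,.15],feed=.15); manip.hold(.2)
o=manip.get_obs();print(o['eef_pos'],np.round(o['wrist_force'],2),np.round(o['torque'],2),o['time_s'])
save('lift_s.png',manip.grab_frame('scene'),(120,60,250,230),3)
save('lift_w.png',manip.grab_frame('wrist'),scale=1.5)
```

```text
0.00840957266925195 [ 0.61192003 -0.19821062  0.12904824] [-4.44  1.37  5.96] [ 0.44  1.41 -0.14]
False
0.008305417810413463 [-0.19 -0.02 -3.43] [-0.08  0.   -0.02]
[ 0.61156638 -0.19816906  0.27777181] [ 0.61 -0.43 -4.15] [ 0.01  0.   -0.02] 11.7333
```

View pics/lift_s.png

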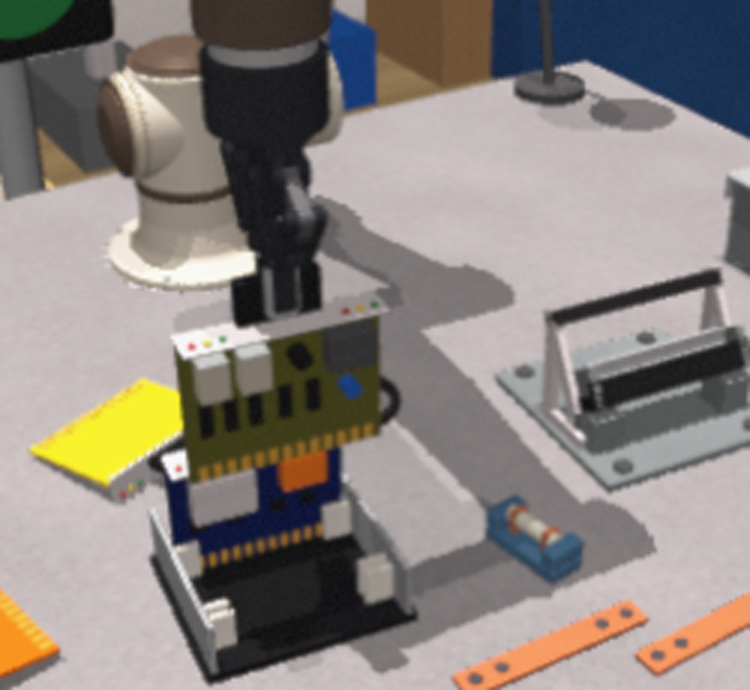

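View pics/lift_w.png

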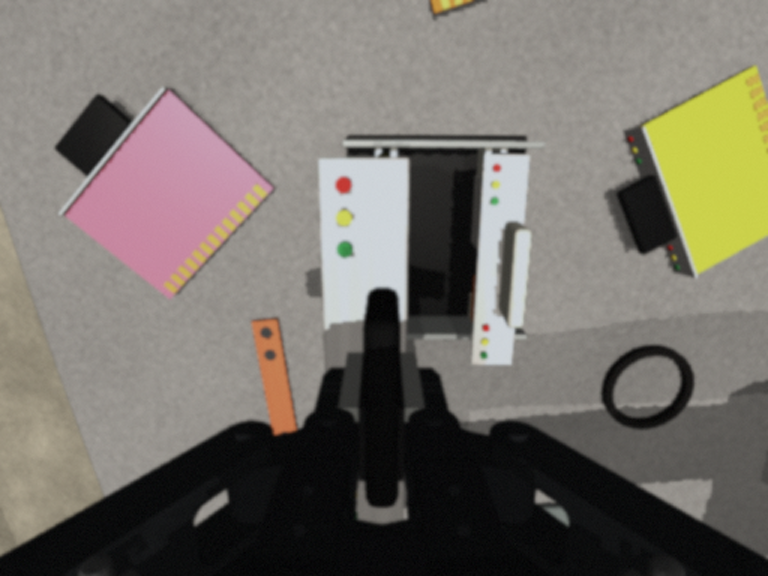

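Card is lifted clean, and the navy card is still in its slot. Checking the in-hand pose against both views.

Run:
```python
from h import *
from scipy.optimize import least_squares
o=manip.get_obs();T=rot(o['tcp_rot']);p=np.array(o['eef_pos'])
cw,cs=cam('wrist'),cam('scene')
M=np.array([[0,-1,0],[-1,0,0],[0,0,-1.]]) # cols: card axes in tool: x->-y, y->-x, z->-z
def W(P,x): # x: dx,dy (card axes offset), grasp height, roll about card x
    Rr=R.from_euler('xyz',[x[3],x[4],x[5]]).as_matrix()
    return [p+T@(np.array([0,0,-GO])+M@(np.array([x[0],x[1],0])+Rr@(np.array(P_)-[0,0,x[2]]))) for P_ in P]
Pw=[(.02,-.07,.113),(-.008,-.07,.113)];pw=np.array([(319,158),(409,158)])/1.5-.17
Ps=[(.002,.07,0),(.002,-.07,0)];ps=np.array([(380,435),(193,478)])/3+[120,60]-.3
x0=[0,0,.137,0,0,0]
print('nominal resid',np.round(proj(cw,W(Pw,x0))-pw,1).tolist(),np.round(proj(cs,W(Ps,x0))-ps,1).tolist())
def f(x): return np.concatenate([(proj(cw,W(Pw,x))-pw).ravel()/1.0,(proj(cs,W(Ps,x))-ps).ravel()/1.5,(np.array(x)-x0)/[.001,.004,.004,.02,.01,.01]])
r=least_squares(f,x0,x_scale=[.001,.001,.001,.01,.01,.01]);print(np.round(r.x,4));print(np.round(f(r.x)[:8],1))
e=manip.landmark_of('edge_left','scene');print([(np.round(d['pixel'],1),round(d['p'],2)) for d in e])
e=manip.landmark_of('edge_right','scene');print([(np.round(d['pixel'],1),round(d['p'],2)) for d in e])
print(proj(cs,W(Ps,x0)))
```

```text
nominal resid [[-2.0, -1.4], [-0.4, -1.4]] [[0.2, 0.4], [-1.1, 2.9]]
[-0.0003  0.0005  0.1365  0.0044  0.0042 -0.0016]
[-0.8 -0.   0.8  0.1  0.4 -0.1 -0.4  1.6]
[(array([283.9, 319.3]), 0.95), (array([168.8, 187. ]), 0.92), (array([142.1, 273.3]), 0.69), (array([243.9, 208.4]), 0.68)]
[(array([215.3, 298.6]), 0.98), (array([110.2, 247.5]), 0.96), (array([186.5, 220.5]), 0.84), (array([129.8, 210.1]), 0.72)]
[[246.60932046 205.1009908 ]
 [182.98233759 221.94168123]]
```

```bash
cat >> h.py <<'E'
H=.1365
def clip_pose(d,x=0,y=0,tilt=0):
    # tilt>0: card handle end leans away from rest (towards +x)
    Rc=Rclip@R.from_euler('y',tilt).as_matrix()
    return Oclip+Rclip@np.array([x,y,d])+Rc@np.array([0,0,H-GO]), tool_for(Rc)
E
python3 - <<'E'
from h import *
print(Oclip)
for d in (.13,.1,.06,.03,.01,0,-.003):
  for ti in(0,.03):
    q=manip.inverse_kinematics(*clip_pose(d,0,0,ti)); print(d,ti,None if q is None else np.round(q,3))
E
```

```text
[0.54736457 0.20582397 0.058     ]
0.13 0 [ 1.057 -0.104 -0.848  0.792 -0.745 -1.72 ]
0.13 0.03 [ 1.049 -0.096 -0.81   0.727 -0.759 -1.652]
0.1 0 [ 0.982 -0.055 -0.889  0.884 -0.645 -1.77 ]
0.1 0.03 [ 0.983 -0.048 -0.85   0.804 -0.662 -1.693]
0.06 0 [ 0.863  0.015 -0.942  1.069 -0.514 -1.88 ]
0.06 0.03 [ 0.88   0.021 -0.902  0.957 -0.533 -1.783]
0.03 0 [ 0.746  0.069 -0.977  1.282 -0.422 -2.008]
0.03 0.03 [ 0.783  0.075 -0.939  1.133 -0.44  -1.892]
0.01 0 [ 0.652  0.107 -0.992  1.468 -0.367 -2.119]
0.01 0.03 [ 0.702  0.111 -0.96   1.294 -0.382 -1.99 ]
0 0 [ 0.601  0.126 -0.996  1.572 -0.344 -2.182]
0 0.03 [ 0.656  0.13  -0.968  1.388 -0.355 -2.048]
-0.003 0 [ 0.585  0.132 -0.997  1.605 -0.337 -2.202]
-0.003 0.03 [ 0.642  0.135 -0.97   1.418 -0.347 -2.067]
```

Run:
```python
from h import *
manip.goto(*clip_pose(.15,.003,0,.03))
P,q=clip_pose(.085,.003,0,.03)
print(manip.move_l(P,feed=.12,ori=q,force_limit=8)); manip.hold(.2)
o=manip.get_obs();print(o['time_s'],o['eef_pos'],P,np.round(o['wrist_force'],2))
save('ap_s.png',manip.grab_frame('scene'),(250,60,150,150),4)
save('ap_t.png',manip.grab_frame('top'),(70,140,150,120),5)
```

```text
False
14.5333 [0.44590947 0.21532912 0.23432351] [0.44586002 0.2147795  0.23340141] [-0.32  0.02 -4.19]
```

View pics/ap_s.png

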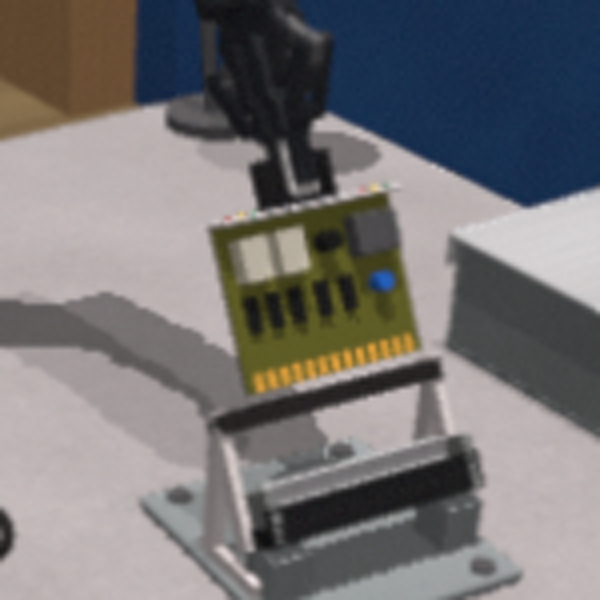

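View pics/ap_t.png

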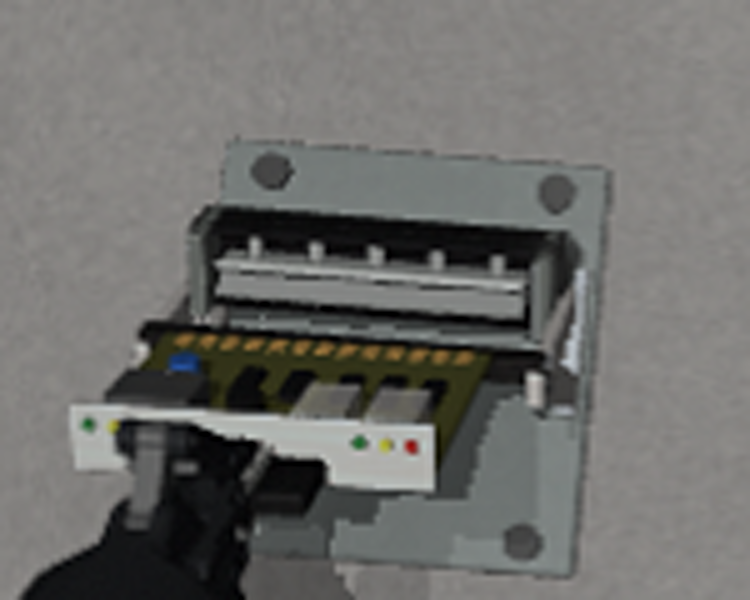

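The card stands just above the back rest with no contact. In the pictures it may sit a few mm towards +y of the rest's middle, so I'll check that numerically before going in.

Run:
```python
from h import *
cs,ct=cam('scene'),cam('top')
o=manip.get_obs();T=rot(o['tcp_rot']);p=np.array(o['eef_pos'])
# actual card pose from robot state
Rc=np.column_stack([-T[:,1],-T[:,0],-T[:,2]]);Oc=p+T@[0,0,-GO]-Rc@[0,0,H]
print('card in clip',np.round(Rclip.T@(Oc-Oclip),4), 'rotvec',np.round(R.from_matrix(Rclip.T@Rc).as_rotvec(),3))
E=[Oc+Rc@np.array([.002,y,0]) for y in(.07,-.07)]
B=[Oclip+Rclip@np.array([-.0035,y,.078]) for y in(.086,-.086)]
Ch=[Oclip+Rclip@np.array([0,y,.024]) for y in(.085,-.085)]
PL=[ST+Rz(SYAW)@np.array(v) for v in[(.1,.095,.01),(.1,-.095,.01),(-.1,-.095,.01),(-.1,.095,.01)]]
PN=[Oc+Rc@np.array(v) for v in[(.02,.07,.113),(.02,-.07,.113)]]
for nm,c,off,s in[('scene',cs,(250,60),4),('top',ct,(70,140),5)]:
    for k,v in[('edge',E),('bar',B),('cheek',Ch),('plate',PL),('panel',PN)]: print(nm,k,np.round((proj(c,v)-off+.5)*s).tolist())
    im=cv2.imread('pics/ap_'+nm[0]+'.png')
    for v,col in[(E,(0,255,0)),(B,(0,0,255)),(Ch,(255,0,255)),(PL,(255,255,0)),(PN,(0,255,255))]:
        for u in (proj(c,v)-off+.5)*s: cv2.drawMarker(im,tuple(int(a) for a in u),col,cv2.MARKER_CROSS,14,1)
    cv2.imwrite('pics/ov2_'+nm[0]+'.png',im)
```

```text
card in clip [0.0033 0.0005 0.0856] rotvec [ 0.001  0.029 -0.   ]
scene edge [[422.0, 350.0], [249.0, 397.0]]
scene bar [[435.0, 358.0], [223.0, 415.0]]
scene cheek [[455.0, 434.0], [247.0, 495.0]]
scene plate [[525.0, 569.0], [293.0, 647.0], [137.0, 497.0], [355.0, 436.0]]
scene panel [[401.0, 183.0], [223.0, 221.0]]
top edge [[162.0, 333.0], [487.0, 354.0]]
top bar [[134.0, 342.0], [529.0, 368.0]]
top cheek [[176.0, 285.0], [548.0, 309.0]]
top plate [[217.0, 147.0], [603.0, 172.0], [568.0, 583.0], [172.0, 557.0]]
top panel [[61.0, 408.0], [428.0, 432.0]]
```

View pics/ov2_s.png

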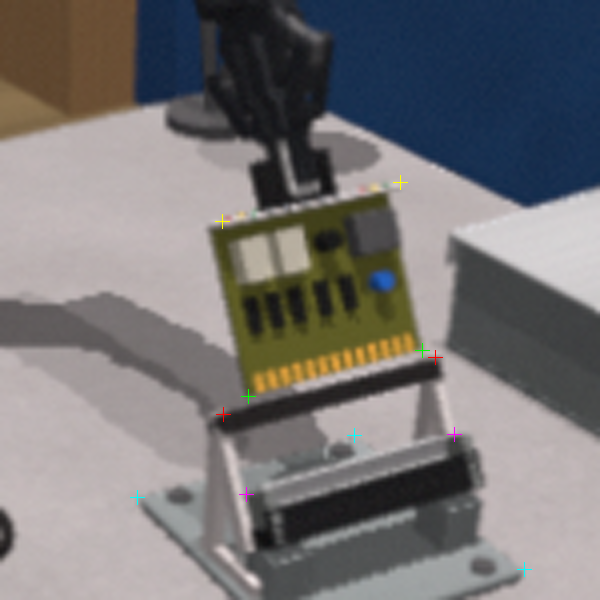

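View pics/ov2_t.png

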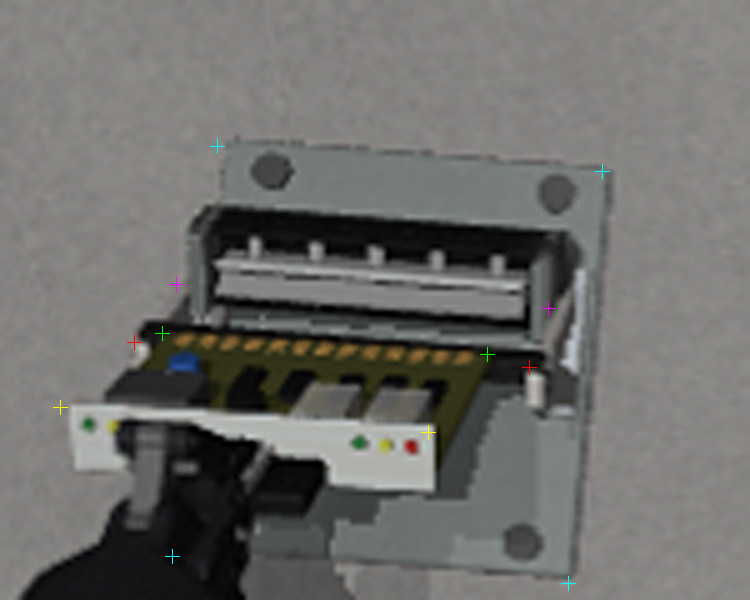

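Top-camera bias shows equally on panel and plate. After allowing for it, the clip sits about 1.5–2 mm more towards −y than my fit, so I'll correct y by −2 mm and go to just above the mouth.

Run:
```python
from h import *
Y=-.002
for d,x in((.055,.003),(.030,.0015)):
    P,q=clip_pose(d,x,Y,.03); print(manip.move_l(P,feed=.10,ori=q,force_limit=8))
manip.hold(.2)
o=manip.get_obs();print(o['time_s'],np.round(Rclip.T@o['wrist_force'],2),o['gripper_width'])
T=rot(o['tcp_rot']);p=np.array(o['eef_pos'])
Rc=np.column_stack([-T[:,1],-T[:,0],-T[:,2]]);Oc=p+T@[0,0,-GO]-Rc@[0,0,H]
print('card in clip',np.round(Rclip.T@(Oc-Oclip),4), 'rotvec',np.round(R.from_matrix(Rclip.T@Rc).as_rotvec(),3))
save('m_s.png',manip.grab_frame('scene'),(270,80,120,120),5)
save('m_t.png',manip.grab_frame('top'),(80,150,130,100),6)
```

```text
False
False
15.6833 [-2.52  0.21 -2.58] 0.008208174026241516
card in clip [ 0.0021 -0.0012  0.0308] rotvec [ 0.002  0.029 -0.   ]
```

View pics/m_s.png

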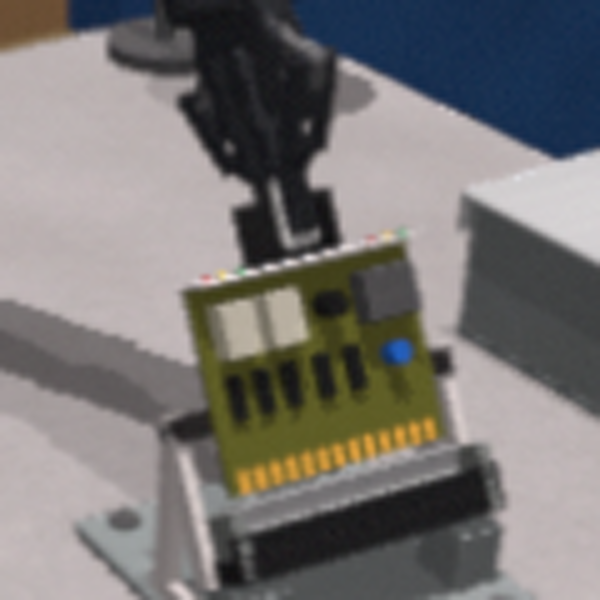

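View pics/m_t.png

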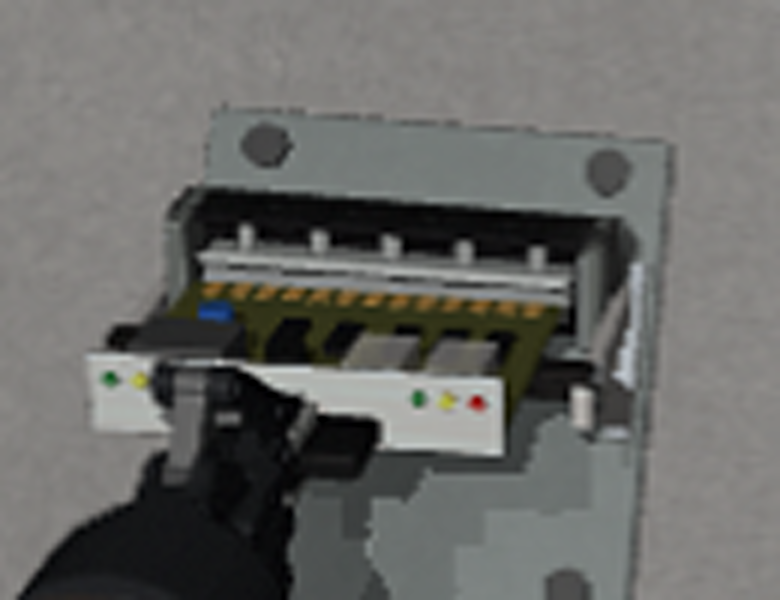

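Run:
```python
from h import *
ct,cs=cam('top'),cam('scene')
a=manip.grab_frame('scene');b=manip.grab_frame('top')
A=cv2.resize(a[155:200,305:380],(790,474),interpolation=cv2.INTER_CUBIC)
B=cv2.resize(b[178:212,102:186],(790,320),interpolation=cv2.INTER_CUBIC)
im=A
for s,nm,I in ((790/75,'mm_s',A),(790/84,'mm_t',B)): cv2.imwrite('pics/'+nm+'.png',np.clip(I.astype(float)[:,:,::-1]*1.5,0,255))
```

```text
[ WARN:0@2.980] global loadsave.cpp:1063 imwrite_ Unsupported depth image for selected encoder is fallbacked to CV_8U.
```

View pics/mm_s.png

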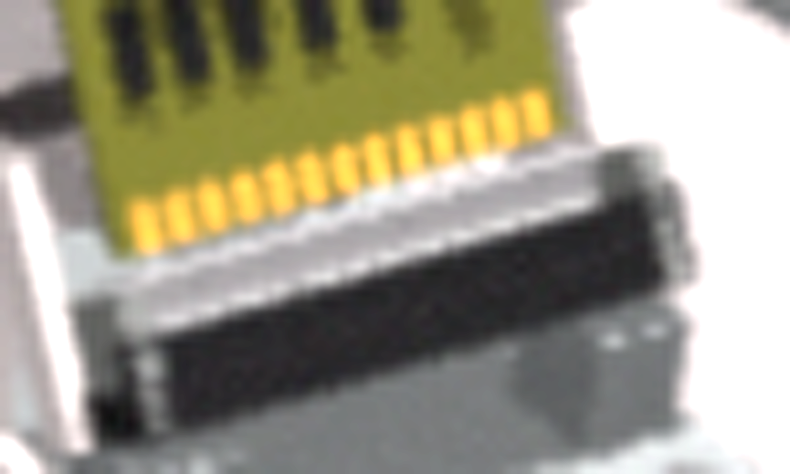

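View pics/mm_t.png

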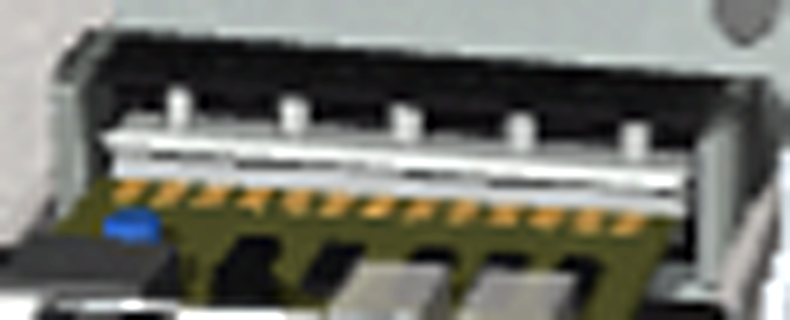

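In both enlargements, after allowing for parallax on the cheeks, the board is centred between them within about 1 mm. Pressing in, with a force stop.

```bash
cat > st.py <<'E'
from h import *
def state(tag):
    o=manip.get_obs();T=rot(o['tcp_rot']);p=np.array(o['eef_pos'])
    Rc=np.column_stack([-T[:,1],-T[:,0],-T[:,2]]);Oc=p+T@[0,0,-GO]-Rc@[0,0,H]
    print(tag,round(o['time_s'],2),'card',np.round((Rclip.T@(Oc-Oclip))*1000,1),'rv',np.round(R.from_matrix(Rclip.T@Rc).as_rotvec(),3),'F',np.round(Rclip.T@o['wrist_force'],1),'M',np.round(Rclip.T@o['torque'],2),'w',round(o['gripper_width'],4))
E
python3 - <<'E'
from st import *
Y=-.002
for d,x,t in((.018,.0005,.03),(.010,.0005,.02),(.004,0.0005,.015)):
    P,q=clip_pose(d,x,Y,t); r=manip.move_l(P,feed=.05,ori=q,force_limit=30); state((d,r))
    if r: break
save('in_s.png',manip.grab_frame('scene'),(270,80,120,120),5)
E
```

```text
(0.018, False) 16.27 card [ 2.1 -1.3 18.5] rv [ 0.001  0.028 -0.001] F [ 1.1 -0.4 -3. ] M [ 0.27  0.36 -0.07] w 0.0086
(0.01, False) 16.58 card [ 1.3 -1.  10.3] rv [ 0.002  0.02  -0.001] F [ 1.   2.7 -4.8] M [ 1.15  0.47 -0.34] w 0.0083
(0.004, False) 16.85 card [ 1.1 -1.4  4.2] rv [ 0.001  0.015 -0.001] F [ 2.   3.3 -6.4] M [ 1.23  0.41 -0.31] w 0.0083
```

View pics/in_s.png

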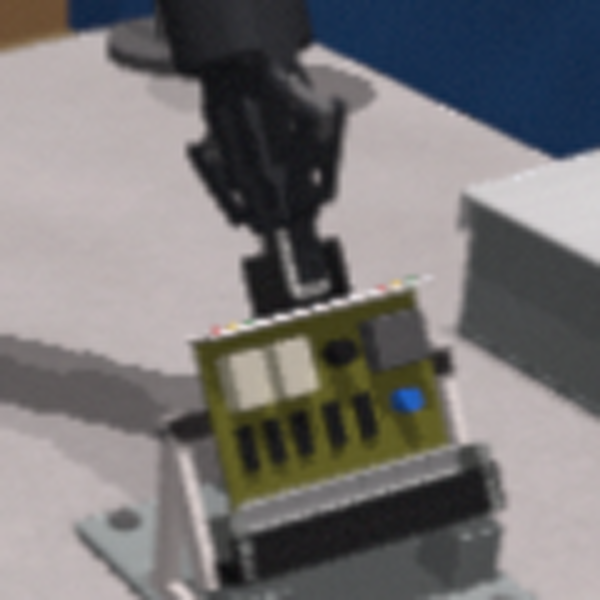

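Contacts have gone behind the front lip, but the force sign is odd. I'll check from above.

Run:
```python
from st import *
state('now'); manip.hold(.2); state('held')
b=manip.grab_frame('top'); a=manip.grab_frame('scene')
for I,nm in((b[170:225,95:195],'c_t'),(a[150:205,300:385],'c_s')):
    I=cv2.resize(I,(790,int(790*I.shape[0]/I.shape[1])),interpolation=cv2.INTER_CUBIC); cv2.imwrite('pics/'+nm+'.png',np.clip(I[:,:,::-1]*1.6,0,255).astype(np.uint8))
```

```text
now 16.9 card [ 1.  -1.4  4.2] rv [ 0.001  0.015 -0.001] F [ 0.8  2.8 -4.6] M [ 1.16  0.34 -0.35] w 0.0086
held 17.1 card [ 0.9 -1.4  4.2] rv [ 0.001  0.015 -0.   ] F [ 1.2  3.4 -4.2] M [ 1.26  0.24 -0.33] w 0.0083
```

View pics/c_t.png

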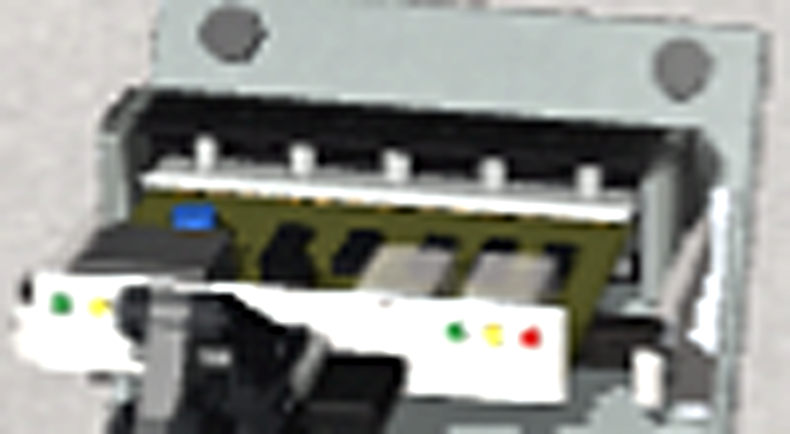

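View pics/c_s.png

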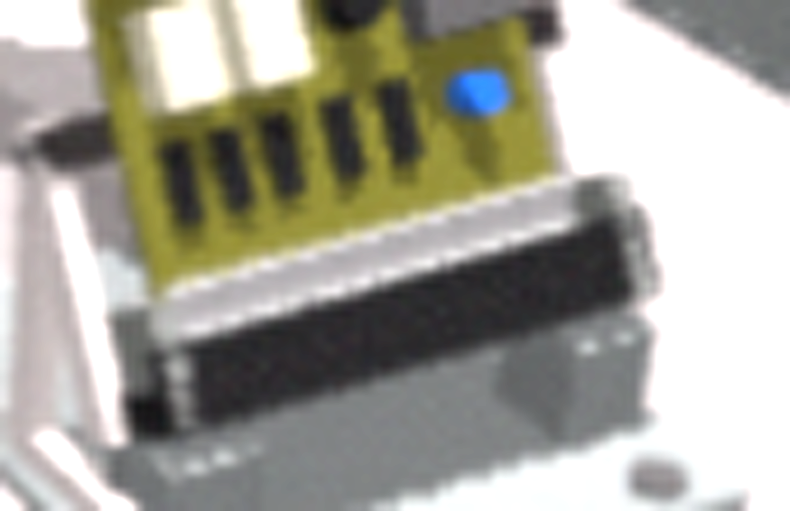

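The board is between the lips and between the cheeks. Continuing to the floor.

Run:
```python
from st import *
Y=-.001
for d,t in((.001,.01),(-.002,.01),(-.004,.01),(-.006,.01)):
    P,q=clip_pose(d,0.0005,Y,t); r=manip.move_l(P,feed=.03,ori=q,force_limit=25); state((d,r))
    if r: break
manip.hold(.2);state('h')
b=manip.grab_frame('top'); a=manip.grab_frame('scene')
for I,nm in((b[170:225,95:195],'d_t'),(a[130:205,300:385],'d_s')):
    I=cv2.resize(I,(600,int(600*I.shape[0]/I.shape[1])),interpolation=cv2.INTER_CUBIC); cv2.imwrite('pics/'+nm+'.png',np.clip(I[:,:,::-1]*1.4,0,255).astype(np.uint8))
```

```text
(0.001, False) 17.46 card [ 1.  -1.1  1.2] rv [-0.     0.01  -0.001] F [ 0.1  2.1 -2.7] M [ 0.75  0.37 -0.28] w 0.0086
(-0.002, False) 17.71 card [ 2.3 -0.   0.2] rv [0.003 0.006 0.   ] F [-2.4 -0.1 18.9] M [-0.36  2.   -0.27] w 0.0086
(-0.004, False) 17.96 card [3.2 0.3 0.1] rv [0.005 0.003 0.001] F [-4.8 -4.1 41.7] M [-1.67  3.48 -0.28] w 0.0084
(-0.006, False) 18.21 card [4.2 0.6 0. ] rv [ 0.006 -0.     0.001] F [-9.1 -9.5 62.5] M [-2.9   4.86 -0.28] w 0.0082
h 18.41 card [4.2 0.5 0. ] rv [ 0.006 -0.     0.001] F [-8.8 -7.8 62.1] M [-2.96  4.81 -0.26] w 0.0084
```

View pics/d_s.png

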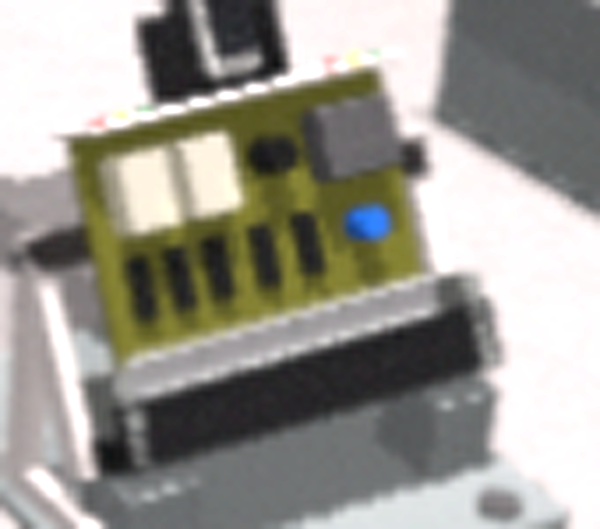

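View pics/d_t.png

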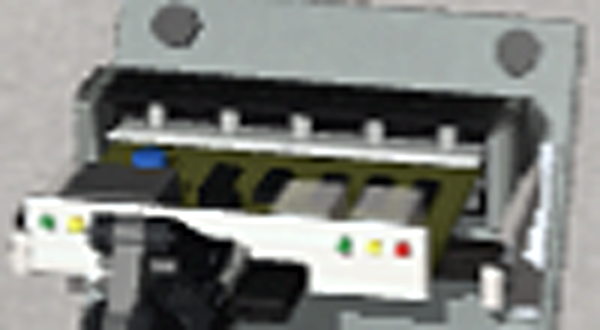

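A hard stop at clip z ≈ 0.1 mm by kinematics, force rising to 62 N with no more travel: the edge is on the floor. I'll unload and release, then retreat along the clip axis.

Run:
```python
from st import *
P,q=clip_pose(0.000,0.001,-.001,.008); manip.move_l(P,feed=.03,ori=q); state('unload')
manip.set_gripper(.035); state('open')
P2=np.array(manip.get_obs()['eef_pos'])
P,_=clip_pose(.06,0.001,-.001,.008)
print(manip.move_l(P,feed=.08,ori=q,force_limit=5)); state('away')
P,_=clip_pose(.13,0.001,-.001,.008); manip.move_l(P,feed=.15,ori=q)
manip.hold(.3)
c=cam('wrist');w=manip.grab_frame('wrist');save('f_w.png',w,scale=1.5)
save('f_s.png',manip.grab_frame('scene'),(150,110,250,190),3.2)
save('f_t.png',manip.grab_frame('top'),(90,160,120,95),6)
state('end')
```

```text
unload 18.86 card [ 1.5 -1.   0.4] rv [-0.     0.007 -0.   ] F [-0.3  0.4  6.5] M [ 0.1   0.92 -0.33] w 0.0086
open 19.23 card [ 0.5 -1.4 -0.6] rv [-0.001  0.009  0.   ] F [ 0.9 -0.6 -0.1] M [ 0.01  1.04 -0.01] w 0.0349
False
away 20.13 card [ 0.7 -1.3 59.7] rv [-0.001  0.008  0.   ] F [-0.  -0.7  0.1] M [-0.05  1.11  0.  ] w 0.0347
end 21.2 card [  0.9  -1.3 129.6] rv [-0.001  0.008  0.   ] F [-0.6 -0.6 -0. ] M [ 0.    1.01 -0.  ] w 0.0347
```

View pics/f_w.png

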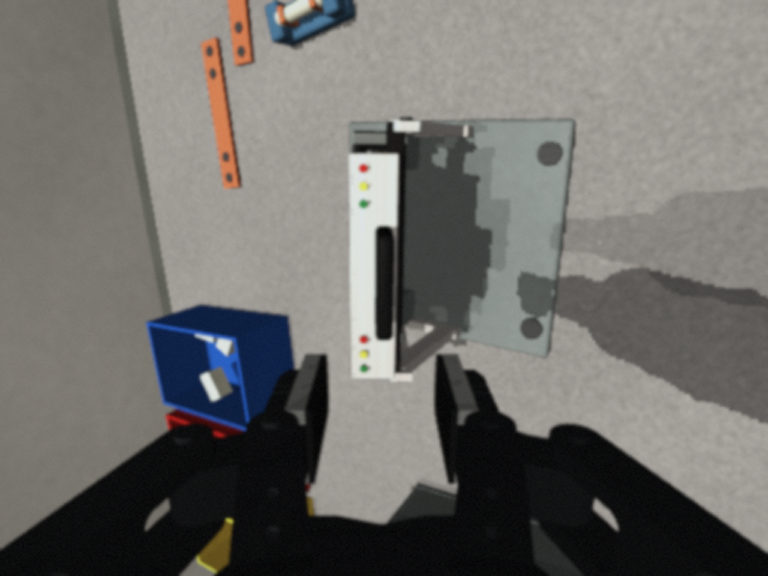

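View pics/f_s.png

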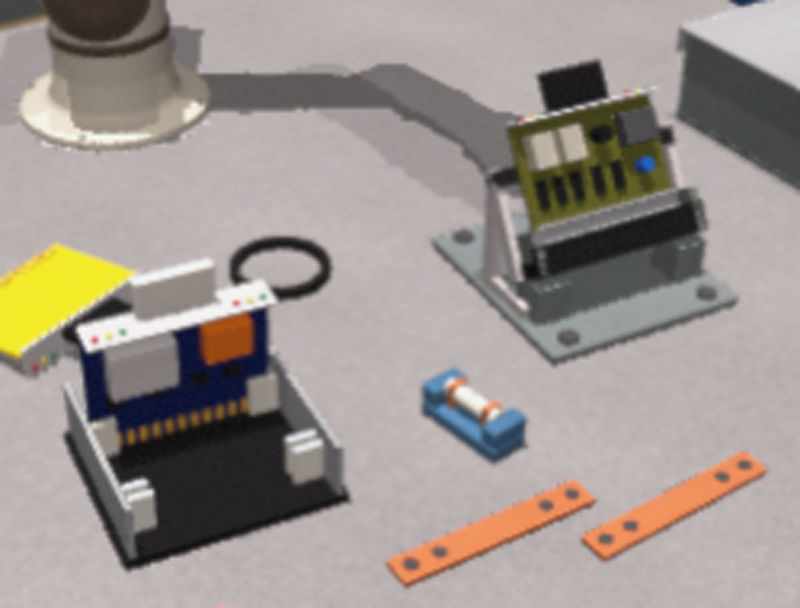

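View pics/f_t.png

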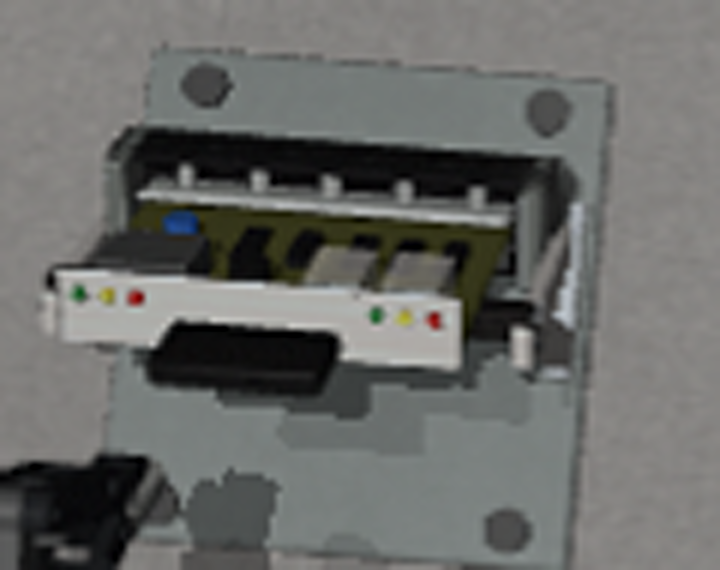

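Released; the card stands in the clip, leaning on the rest. A numeric check of depth and centring from this wrist view:

Run:
```python
from st import *
from scipy.optimize import least_squares
c=cam('wrist')
S=lambda L:(proj(c,L)+.17)*1.5
Cp=lambda v:Oclip+Rclip@np.array(v)
print('plate pred',S([ST+Rz(SYAW)@np.array(v) for v in[(-.1,-.095,.01),(-.1,.095,.01)]]).round(1).tolist(),'meas (573,120),(548,355)')
print('bar top pred',S([Cp((-.0035,y,.078)) for y in(-.086,.086)]).round(1).tolist())
PN=[(.02,-.07,.113),(-.008,-.07,.113),(-.008,.07,.113),(.02,.07,.113)]
m=np.array([(349,153),(398,153),(401,378),(352,378)])
print('panel pred seated',S([Cp(v) for v in PN]).round(1).tolist(),m.tolist())
def f(x): # dx,dy,dz, tilt about y
    Rr=R.from_euler('y',x[3]).as_matrix()
    return np.r_[(S([Cp(Rr@np.array(v)+x[:3]) for v in PN])-m).ravel(),(x[0])/.001,]
r=least_squares(f,[0,0,0,0],x_scale=[.001,.001,.001,.01]);print('card',np.round(r.x,4),np.round(r.fun,1))
print([(np.round(d['pixel'],1).tolist(),round(d['p'],2)) for d in manip.landmark_of('clip_mouth','wrist')],S([Cp((0,0,.026))])/1.5)
```

```text
plate pred [[576.3, 116.9], [550.2, 358.1]] meas (573,120),(548,355)
bar top pred [[389.1, 126.0], [387.9, 375.6]]
panel pred seated [[348.7, 153.3], [398.4, 153.3], [396.1, 378.2], [352.8, 378.3]] [[349, 153], [398, 153], [401, 378], [352, 378]]
card [-0.     -0.0003  0.0005 -0.0047] [ 0.6 -0.2  1.5 -0.2 -4.   0.1  1.6  0.3 -0. ]
[([298.4, 153.8], 0.41)] [[254.91454211 163.15546862]]
```

Run:
```python
from st import *
state('final'); manip.close_job()
```

```text
final 21.25 card [  1.   -1.2 129.8] rv [-0.     0.008 -0.   ] F [-0.9 -0.6  0.8] M [ 0.    1.02 -0.02] w 0.0348
the job is handed in; nothing more can be done
```

I took the olive card by its black handle, lifted it out of the rack and slid it into the leaning clip, component side away from the back rest. I pressed it to the floor, let go and handed the job in at 21.3 s. No verdict was reported.

**Seating:**
- The edge came to a hard stop at about 0.1 mm above the clip floor by the arm's position. The force then rose to 62 N with no further travel.
- After release, a wrist view put the card within about 0.5 mm of the seated pose in depth, 0.3 mm along the clip, and 0.005 rad in tilt. The stand plate's middle matched my model in the same view, with its corners within about 3 px.
- The last pictures show the card resting on the back rest. The navy card is in its slot, and the fuse holder, bus bars and gasket look undisturbed; I did not measure them again. The gripper was clear, about 130 mm away.

**What did not agree:**
- The 7–15 N push-in force never showed in my force readings, which I took only between moves. I relied on the hard stop and the pictures instead.
- Before insertion, the cameras disagreed with my fitted stand position by about 2 mm along the clip, so I shifted the target by 1–2 mm. One panel corner in the final fit was also 4 px off, where the back rest's dark edge blurs it.
- In that last view the network put the clip mouth about 45 px from where my model has it. The card hides the mouth there and the confidence was low (0.41), so I ignored it.

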